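# Reseat the reagent bottles so their caps are level

### The arm

A 6-joint arm with a two-finger parallel gripper is mounted at the origin on a cart in front of the work surface, level with it; the furniture and walls round the work are solid. World frame = base frame: x ahead of the robot, y to its left, z up, the work surface at z = 0. Lengths are in mm, angles in rad, forces in N, time in s.
With the tool pointing down it reaches from about 300 to 775 mm from the base axis. Payload 14.6 kg.
Tool frame: the origin (TCP) lies at the very end of the fingers, on their centre line; the grasp point (between the pads) lies manip.grasp_offset behind it (manip.grasp_offset is the distance from the TCP to the grasp point, in mm); z points along the fingers, y is the direction in which the jaws open and shut (so a half turn about z gives the same grasp; the last joint's range is limited). The gripper opens to 94 mm and grips with 3 to 60 N. Pads are 16 mm wide; open, the fingers measure 119 mm over their backs; the gripper's body (75 mm by 177 mm) begins 78 mm behind the grasp point.
Start: joints at [-1.174, 0.3, 1.521, -0, 1.321, -0.067], TCP at [246.034, -491.891, 205.446] pointing down, gripper open.
Joint ranges: [-3.03, 3.03], [-0.79, 2.21], [0.23, 2.52], [-1.04, 4.18], [0, 3.07], [-2.55, 2.55]. Speed limits (rad/s): [2.22, 2.22, 2.57, 3.14, 3.14, 3.14].

### API

Orientations are given as [roll, pitch, yaw] about the fixed x, y, z axes, in that order (R = Rz(yaw) Ry(pitch) Rx(roll)).
In Python, from cell import manip gives the robot as it stands.
- The arm moves only by the tool send_rows, never from a script. Its argument "commands" is a list of rows, each a list of 2 entries, a list of its own where there are three numbers: the shift along the tool's x, y, z in m, then the turn about the tool's z in rad. A call has exactly 8 rows; each row is the pose to reach, as a shift and turn from the pose commanded when the call began, along the tool's axes at that moment; what a row does not reach only later rows make up. A row lasts 1/12 s, in which the tool goes at most 41.7 mm and 7.16 degrees, less where a joint would pass 70% of its speed; a pose out of reach is approached as far as the arm can. A call with a gripper value outside its range is refused whole. "hand" is the closure, from -1 (fully open) to 1 (shut), so that 0 is half open, set as the call begins (left out, the last holds). The fingers move at their own pace and stop on an object; "force" is the grip in N (left out, the last holds). Time passes only in rows, so rows that repeat a pose let the fingers close, or fill a call up. It gives the time, the measured TCP pose, the force and the opening at its end, in the units of the state.
- manip.read_state(): the state, without advancing time (a new reading comes with each control period).
- manip.camera(name): name is "scene" or "top" or "wrist"; returns the picture (480x640x3 uint8, red, green, blue); there is no depth.
- manip.camera_model(name): a dict with "K" (3x3 intrinsics, pixels), "k1" (the pictures are not rectified: a ray, as slopes to the right and down, at radius r is drawn at 1 + k1 r^2 times it, then the intrinsics apply), "eye" and "attitude" of the camera in the world; the wrist camera has in their place "mount" (4x4, takes a point from camera to tool coordinates, whose origin is the TCP and whose axes are the flange's). Camera axes: x right, y down, z forward; pixel columns grow to the right and rows downward; lengths in mm; the calibration is good to about 2 mm. A picture is of the moment at which its call begins: read the wrist's pose just before it. camera_model takes no time and is no camera call.
- manip.sign_off(): hands the job in, once; it reports no verdict.
The state is a dict: "clock": time; "joints": joint angles; "qd": joint speeds; "effort": joint torques, N m; "eef_pos": TCP position; "eef_rot": TCP orientation; "wrist_force": force on the tool from outside, world axes, zero at the start; "moment": the same for the moment, N m; "finger_gap": finger opening in mm.
Only numpy, scipy, OpenCV 4.12 (cv2) and the standard library are available. Lean on these libraries where they do the work, as an engineer would, in place of code of your own. Each camera call takes 0.05 s, during which the arm holds its last target.

### The job

All three reagent bottles stand on the wrong risers. Rearrange them so that each riser carries one bottle, standing upright in the middle of its pad, and all three caps end at the same height: the smallest bottle on the tallest riser, the middle one on the middle riser and the largest on the lowest. Set one bottle down on the empty mat and let go of it there as the halfway place, move the bottles without tipping them over, and leave the specimen cup and the tip box where they are.

Things in the scene. Friction and masses are not known exactly. Their poses are not given: they have to be found in the camera images.
- small_bottle: Smallest of the three round plastic reagent bottles (white, red cap), 0.09 to 0.15 kg. 105 mm tall; round body 48 mm across up to 91 mm above the underside, on top of it a screw cap 27 mm across and 14 mm high, fixed to the bottle and good to grasp from above. Loose and upright. Origin: centre of the underside; z points up out of the cap.
- medium_bottle: Middle-sized reagent bottle (white, blue cap), 0.13 to 0.21 kg. 125 mm tall; round body 58 mm across up to 109 mm above the underside, on top of it a screw cap 32 mm across and 16 mm high, fixed to the bottle and good to grasp from above. Loose and upright. Origin: centre of the underside; z points up out of the cap.
- large_bottle: Largest reagent bottle (cream, black cap), 0.16 to 0.26 kg. 146 mm tall; round body 62 mm across up to 126 mm above the underside, on top of it a screw cap 35 mm across and 20 mm high, fixed to the bottle and good to grasp from above. Loose and upright. Origin: centre of the underside; z points up out of the cap.
- low_riser: The lowest riser, with the smallest foot: heavy aluminium bottle riser that does not move, turned round, 14 mm high, flat top 74 mm across with a black rubber pad, foot disc 88 mm across and 6 mm thick. Origin: centre of the underside, on the worktop; z up, so its top is 14 mm above the origin.
- middle_riser: The riser of middle height, with the middle-sized foot: heavy aluminium bottle riser that does not move, turned round, 35 mm high, flat top 74 mm across with a black rubber pad, foot disc 102 mm across and 6 mm thick. Origin: centre of the underside, on the worktop; z up, so its top is 35 mm above the origin.
- tall_riser: The tallest riser, with the widest foot: heavy aluminium bottle riser that does not move, turned round, 55 mm high, flat top 74 mm across with a black rubber pad, foot disc 116 mm across and 6 mm thick. Origin: centre of the underside, on the worktop; z up, so its top is 55 mm above the origin.
- spill_mat: Flat square grey mat with a thin border line, 120 x 120 mm, 4 mm thick, empty at the start, fixed to the worktop: the halfway place. Origin: centre of the underside, on the worktop; sides along its x and y. (To the left of the whole work stands a fixed analyser cabinet, 490 mm high, around x 0.43 to 0.68, y 0.33 to 0.65, in m from the base: an arm coming from the left must draw in to swing past it.)
- specimen_cup: Bystander: small loose specimen cup with a red lid, 48 mm across, 50 mm tall, standing between the risers and the mat. Origin: centre of the underside.
- tip_box: Bystander: loose blue open box of pipette tips, 75 x 120 x 67 mm, to the right of the work. Origin: centre of the underside.
Mind the look-alikes: they are no part of the job. Leave any orange, pink or turquoise look-alike of the large_bottle alone.

How it is judged:
By the outcome, as a careful person would: the job done as asked, in the order asked, and still so for the second after the job is handed in, with the robot touching nothing.
It also fails if it takes over 112 s, if anything falls off the work surface, if the arm or the gripper's body presses on something with over 40 N, if the wrist force passes 120 N, or if a joint passes its speed limit or range.

## Working session

There is one attempt and no reset: what is moved stays moved. The work goes in short steps, Python scripts to look and compute and a tool call to move; the robot and the scene stay as the last step left them, time stands still between calls to the robot, and variables do not carry over. Pictures are saved under pics/ and viewed, and the job is handed in when it is done.

Besides the shell and the picture viewer there is one more tool, called after "Request:" by a JSON object that holds its "op" and its "data", one argument or row to a line. send_rows: Moves the arm, as the interface text tells. Its arguments: {"type":"object","properties":{"commands":{"type":"array","items":{"type":"array"}},"hand":{"type":"number"},"force":{"type":"number"}},"required":["commands"]}

```bash
ls; mkdir -p pics; python3 - <<'E'
from cell import manip
import cv2
s=manip.read_state();print(s, manip.grasp_offset)
for n in ("scene","top"):
    im=manip.camera(n); cv2.imwrite(f"pics/{n}0.png",im[:,:,::-1]); print(n,manip.camera_model(n))
print(manip.camera_model("wrist"))
E
```

```text
pics
{'clock': 0.0, 'joints': array([-1.17361705e+00,  3.00443551e-01,  1.52157873e+00,  1.61191531e-05,
        1.32069972e+00, -6.66021125e-02]), 'qd': array([-0.00053584,  0.00017048,  0.00048858,  0.00031098, -0.00040769,
        0.00092721]), 'effort': array([-1.93436535e-03, -5.31810093e+01, -3.52743566e+01,  7.06798607e-02,
        2.42807984e-02, -8.39719291e-05]), 'eef_pos': array([ 245.93207982, -491.66041217,  204.90243549]), 'eef_rot': array([-3.14046684e+00, -9.07404145e-05,  4.63777339e-01]), 'wrist_force': array([-0.39047038,  0.37088548, -0.2368313 ]), 'moment': array([-0.0455513 , -0.02142276,  0.02675536]), 'finger_gap': 93.66975092011428} 18.8
scene {'K': array([[601.50327558,   0.        , 312.36535459],
       [  0.        , 601.50327558, 255.86648666],
       [  0.        ,   0.        ,   1.        ]]), 'k1': -0.053295169153735014, 'eye': array([-145.50773892,  634.94745235,  938.2117747 ]), 'attitude': array([-2.33194175e+00,  1.38413887e-03, -2.33187073e+00])}
top {'K': array([[508.82496567,   0.        , 318.89057399],
       [  0.        , 508.82496567, 239.45931394],
       [  0.        ,   0.        ,   1.        ]]), 'k1': -0.05535278606735663, 'eye': array([ 315.78995603,   37.7474185 , 1009.23436721]), 'attitude': array([-2.92038799, -0.00619245, -1.71278722])}
{'K': array([[425.19261712,   0.        , 326.27882231],
       [  0.        , 425.19261712, 237.83849794],
       [  0.        ,   0.        ,   1.        ]]), 'k1': -0.05700317533929919, 'mount': array([[ 2.95818974e-04, -9.56802093e-01, -2.90739863e-01,
         8.57788788e+01],
       [ 9.99999955e-01,  2.66018119e-04,  1.42024791e-04,
        -5.44462797e-02],
       [-5.85475454e-05, -2.90739892e-01,  9.56802128e-01,
        -1.78885603e+02],
       [ 0.00000000e+00,  0.00000000e+00,  0.00000000e+00,
         1.00000000e+00]])}
```

View pics/scene0.png

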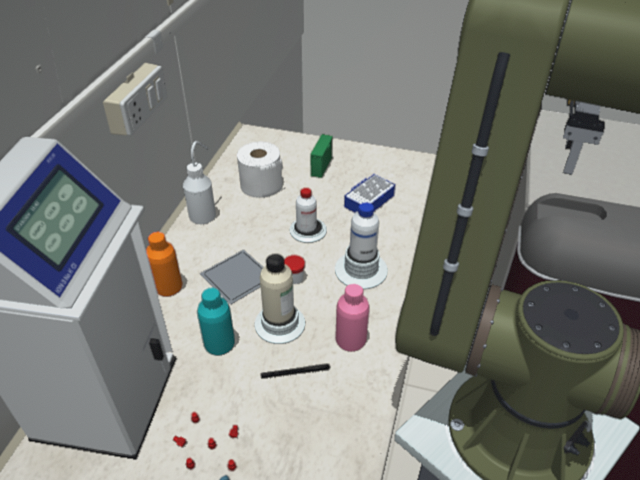

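View pics/top0.png

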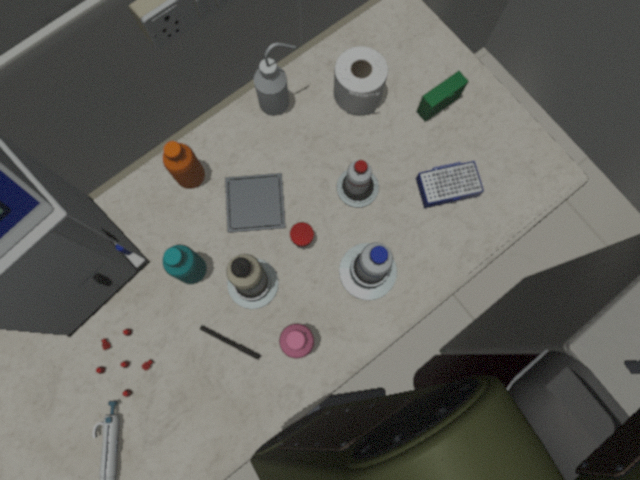

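```bash
cat > h.py <<'E'
import numpy as np, cv2
from scipy.spatial.transform import Rotation as Ro
from scipy.optimize import least_squares
from cell import manip
def cam(name,state=None):
    m=manip.camera_model(name);K=m["K"];k=m["k1"]
    if name=="wrist":
        T=np.eye(4);T[:3,:3]=Ro.from_euler("xyz",state["eef_rot"]).as_matrix();T[:3,3]=state["eef_pos"]
        T=T@m["mount"];R=T[:3,:3];t=T[:3,3]
    else: R=Ro.from_euler("xyz",m["attitude"]).as_matrix();t=m["eye"]
    return K,k,R,t
def proj(c,P):
    K,k,R,t=c;p=(np.atleast_2d(P)-t)@R;s=p[:,:2]/p[:,2:];r2=(s**2).sum(1,keepdims=True)
    s=s*(1+k*r2);return s*K[0,0]+K[:2,2]
def back(c,uv,z):
    K,k,R,t=c;d=(np.atleast_2d(uv)-K[:2,2])/K[0,0];s=d.copy()
    for _ in range(20): s=d/(1+k*(s**2).sum(1,keepdims=True))
    r=np.c_[s,np.ones(len(s))]@R.T
    return t+r*((z-t[2])/r[:,2:])
def circ(x,y,z,rad,n=60):
    a=np.linspace(0,2*np.pi,n,endpoint=False);return np.c_[x+rad*np.cos(a),y+rad*np.sin(a),0*a+z]
def draw(im,c,P,col,f=1,o=(0,0)):
    uv=(proj(c,P)-o)*f
    cv2.polylines(im,[np.round(uv*8).astype(int)],True,col,1,cv2.LINE_AA,3)
def cropv(im,x0,y0,x1,y1,f):
    return cv2.resize(im[y0:y1,x0:x1],None,fx=f,fy=f,interpolation=cv2.INTER_CUBIC)
E
python3 - <<'E'
from h import *
c=cam("top");cs=cam("scene")
for n,uv,z in [("lowfoot",(357,187),6),("tallfoot",(368,271),6),("midfoot",(254,284),6),("mat",(255,202),4),("cup",(302,235),50),("smallcap",(361,167),119),("medcap",(379,254),180),("lcap",(241,267),181),("box",(450,184),67)]:
    p=back(c,uv,z)[0];print(n,p.round(1),proj(cs,p).round(0))
im=cv2.imread("pics/top0.png");cv2.imwrite("pics/tc.png",cropv(im,210,140,410,310,4)[:600])
im=cv2.imread("pics/scene0.png");cv2.imwrite("pics/sc.png",cropv(im,190,170,400,340,3.5))
E
```

```text
lowfoot [637.5 -94.3   6. ] [[308. 229.]]
tallfoot [460.6 -88.2   6. ] [[361. 269.]]
midfoot [466.7 139.9   6. ] [[281. 322.]]
mat [635.4 118.7   4. ] [[237. 275.]]
cup [541.8  32.5  50. ] [[295. 262.]]
smallcap [638.7 -93.  119. ] [[307. 191.]]
medcap [461.1 -89.2 180. ] [[366. 207.]]
lcap [471.4 140.1 181. ] [[276. 259.]]
box [ 598.9 -267.9   67. ] [[371. 185.]]
```

View pics/tc.png

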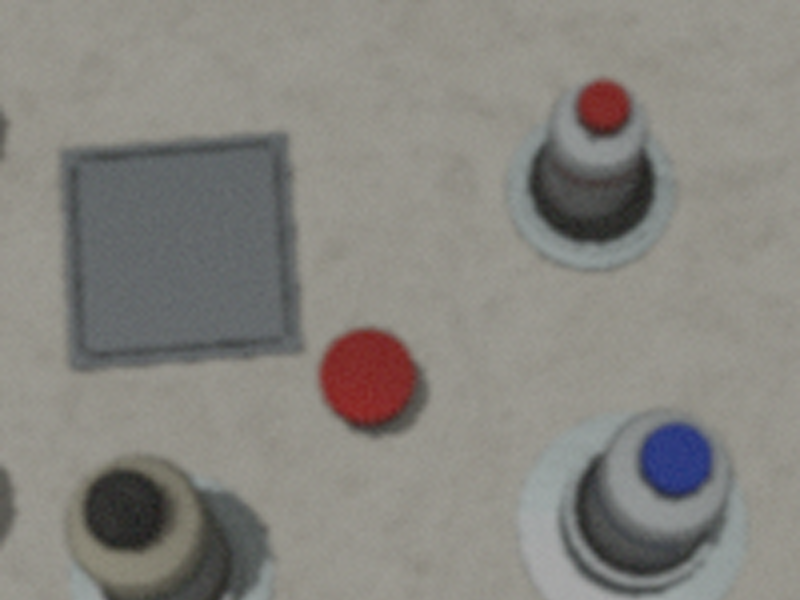

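View pics/sc.png

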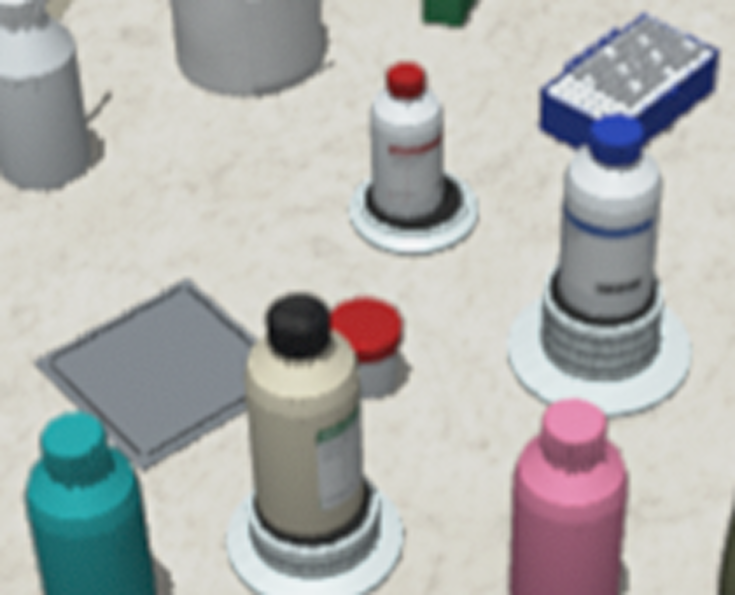

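```bash
cat > ov.py <<'E'
from h import *
G={"low":(637.5,-94.3,14,44),"tall":(460.6,-88.2,55,58),"mid":(466.7,139.9,35,51)}
B={"s":(638.7,-93,14,105,13.5,91,24),"m":(461.1,-89.2,55,125,16,109,29),"l":(471.4,140.1,35,146,17.5,126,31)}
def ov(im,c,f,o):
    for x,y,h,r in G.values():
        draw(im,c,circ(x,y,6,r),(0,0,255),f,o);draw(im,c,circ(x,y,h,37),(0,255,0),f,o)
    for x,y,z,h,cr,bh,br in B.values():
        draw(im,c,circ(x,y,z+h,cr),(255,0,255),f,o);draw(im,c,circ(x,y,z,br),(0,255,255),f,o)
    m=np.array([[-60,-60],[60,-60],[60,60],[-60,60]])
for n,b,f in (("top",(215,145,405,310),4),("scene",(220,180,400,345),3.6)):
    im=cropv(cv2.imread(f"pics/{n}0.png"),*b,f);ov(im,cam(n),f,b[:2]);cv2.imwrite(f"pics/ov_{n}.png",im[:600,:800])
E
python3 ov.py
```

```text
(no output)
```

View pics/ov_top.png

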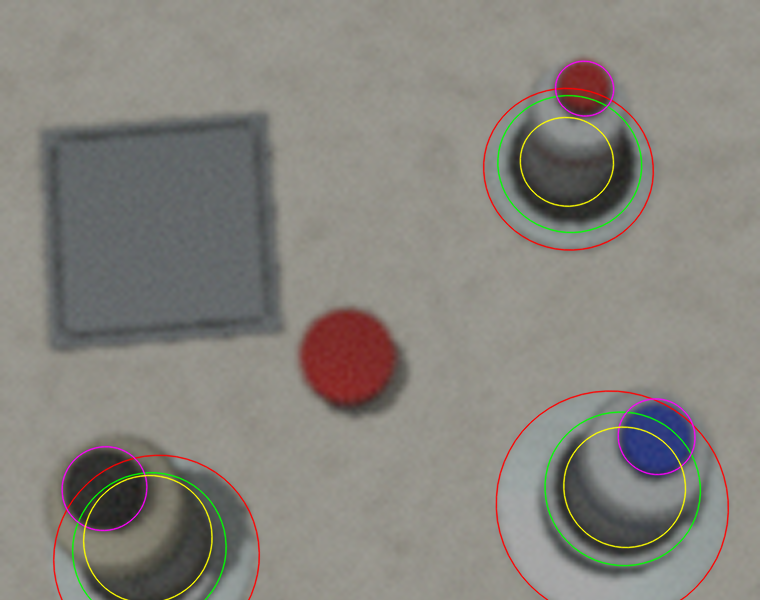

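View pics/ov_scene.png

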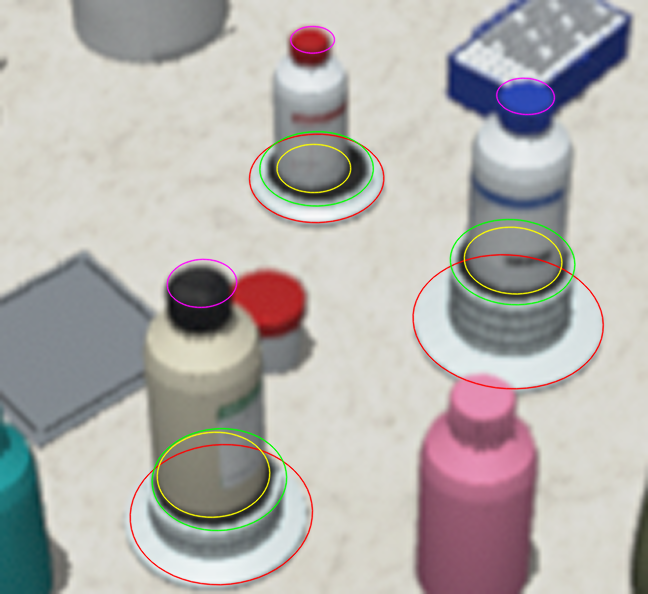

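```bash
cat > fit.py <<'E'
from h import *
from scipy.ndimage import map_coordinates
def fitc(im,c,x,y,z,r,sgn=0,rng=7):
    # im float HxWx3
    a=np.linspace(0,2*np.pi,120,endpoint=False)
    def prof(x,y,rad):
        uv=proj(c,np.c_[x+rad*np.cos(a),y+rad*np.sin(a),0*a+z])
        return np.stack([map_coordinates(im[:,:,k],[uv[:,1],uv[:,0]],order=1,mode='nearest') for k in range(3)],1)
    best=None
    for dx in np.arange(-rng,rng+.1,.5):
        for dy in np.arange(-rng,rng+.1,.5):
            d=prof(x+dx,y+dy,r-1.5)-prof(x+dx,y+dy,r+1.5)
            s=np.minimum(np.linalg.norm(d,axis=1),40).mean()
            if best is None or s>best[0]: best=(s,x+dx,y+dy)
    return best
E
python3 - <<'E'
from fit import *
import ov
for n in("top","scene"):
    im=cv2.GaussianBlur(cv2.imread(f"pics/{n}0.png"),(0,0),1).astype(float);c=cam(n)
    for k,(x,y,h,r) in ov.G.items(): print(n,k,"foot",fitc(im,c,x,y,6,r))
    for k,(x,y,z,h,cr,bh,br) in ov.B.items(): print(n,k,"cap",fitc(im,c,x,y,z+h,cr))
    print(n,"cup",fitc(im,c,541.8,32.5,50,24))
E
```

```text
top low foot (np.float64(12.230854991423966), np.float64(644.5), np.float64(-87.3))
top tall foot (np.float64(13.254903211074094), np.float64(462.6), np.float64(-88.7))
top mid foot (np.float64(16.597022308039143), np.float64(472.2), np.float64(144.4))
top s cap (np.float64(40.0), np.float64(637.2), np.float64(-93.0))
top m cap (np.float64(40.0), np.float64(458.6), np.float64(-88.7))
top l cap (np.float64(40.0), np.float64(469.9), np.float64(139.1))
top cup (np.float64(37.67449137744236), np.float64(541.8), np.float64(33.5))
scene low foot (np.float64(19.71233407230845), np.float64(632.5), np.float64(-89.8))
scene tall foot (np.float64(18.118400980410037), np.float64(463.1), np.float64(-90.2))
scene mid foot (np.float64(22.161045895684826), np.float64(471.2), np.float64(141.9))
scene s cap (np.float64(38.283797074337095), np.float64(635.7), np.float64(-87.0))
scene m cap (np.float64(30.50678964434144), np.float64(462.6), np.float64(-89.7))
scene l cap (np.float64(32.64904591015769), np.float64(473.4), np.float64(141.1))
scene cup (np.float64(37.05214635456487), np.float64(543.3), np.float64(32.0))
```

```bash
python3 - <<'E'
from h import *
c=cam("top");cs=cam("scene")
for n,uv in [("teal",(177,256)),("pink",(299,340)),("orange",(174,150))]:
    p=back(c,uv,146)[0];print(n,p.round(1),proj(cs,p).round(0))
for uv in [(226,177),(282,174),(285,227),(228,232)]: print(back(c,uv,4).round(1))
E
```

```text
teal [512.6 252.3 146. ] [[215. 291.]]
pink [341.7  62.2 146. ] [[356. 288.]]
orange [709.3 242.3 146. ] [[159. 236.]]
[[698.  172.5   4. ]]
[[688.1  56.    4. ]]
[[574.1  64.2   4. ]]
[[580.  180.4   4. ]]
```

Request:
{"op": "send_rows", "data": {
  "commands": [
    [[0.028,-0.013,-0.012],-0.12],
    [[0.056,-0.026,-0.024],-0.24],
    [[0.084,-0.039,-0.036],-0.36],
    [[0.112,-0.052,-0.048],-0.48],
    [[0.14,-0.065,-0.06],-0.6],
    [[0.168,-0.078,-0.072],-0.72],
    [[0.196,-0.091,-0.084],-0.84],
    [[0.224,-0.103,-0.095],-0.96]
  ],
  "hand": -1,
  "force": 25
}}

```text
clock: 0.77
eef_pos: [400.9, -298.1, 301.0]
eef_rot: [-3.142, -0.0, 1.43]
wrist_force: [0.2, 0.0, 1.3]
finger_gap: 94.1
```

Request:
{"op": "send_rows", "data": {
  "commands": [
    [[0.03,0.025,0],-0.02],
    [[0.06,0.05,0],-0.04],
    [[0.09,0.076,0],-0.06],
    [[0.12,0.102,0],-0.08],
    [[0.15,0.127,0],-0.1],
    [[0.18,0.152,0],-0.12],
    [[0.21,0.178,0],-0.14],
    [[0.238,0.203,0],-0.145]
  ]
}}

```text
clock: 1.43
eef_pos: [637.2, -92.0, 300.0]
eef_rot: [-3.141, -0.0, 1.57]
wrist_force: [0.4, -0.5, -0.2]
finger_gap: 94.1
```

```bash
cat > w.py <<'E'
import sys
from fit import *
def shot(name,items):
    s=manip.read_state();im=manip.camera("wrist");c=cam("wrist",s)
    im=np.ascontiguousarray(im[:,:,::-1]);raw=cv2.GaussianBlur(im,(0,0),1).astype(float)
    print("t",s["clock"],s["eef_pos"].round(1),s["eef_rot"].round(3),s["finger_gap"].round(1))
    for n,x,y,z,r in items:
        b=fitc(raw,c,x,y,z,r);print(n,np.round(b,1))
        draw(im,c,circ(b[1],b[2],z,r),(0,255,0))
    cv2.imwrite(f"pics/{name}.png",im)
E
python3 - <<'E'
from w import *
shot("w1",[("cap",637,-92,119,13.5),("foot",637,-92,6,44),("pad",637,-92,14,37)])
E
```

```text
Traceback (most recent call last):
  File "w.py", line 6, in shot
    print("t",s["clock"],s["eef_pos"].round(1),s["eef_rot"].round(3),s["finger_gap"].round(1))
                                                                     ^^^^^^^^^^^^^^^^^^^^^
AttributeError: 'float' object has no attribute 'round'
```

```bash
sed -i 's/,s\["finger_gap"\].round(1)//' w.py; python3 - <<'E'
from w import *
shot("w1",[("cap",637,-92,119,13.5),("foot",637,-92,6,44),("pad",637,-92,14,37)])
E
```

```text
t 1.4833 [640.2 -87.9 298.3] [-3.140e+00 -2.000e-03  1.573e+00]
cap [ 40. 641. -91.]
foot [ 12.6 638.5 -93. ]
pad [ 22.6 634.5 -98.5]
```

View pics/w1.png

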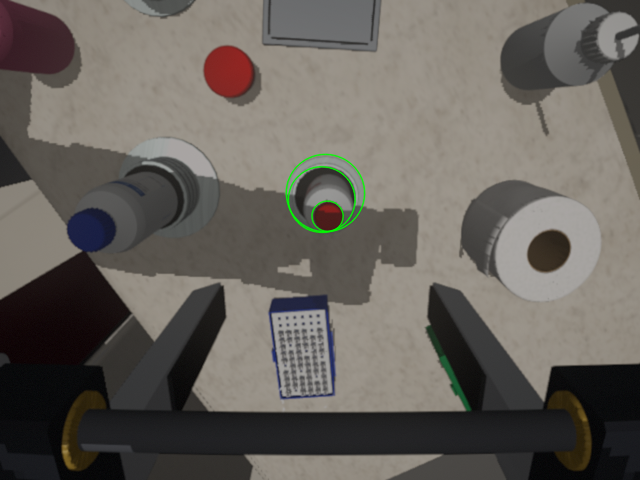

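Request:
{"op": "send_rows", "data": {
  "commands": [
    [[0,0,0],0],
    [[0,0,0],0],
    [[0,0,0],0],
    [[0,0,0],0],
    [[0,0,0],0],
    [[0,0,0],0],
    [[0,0,0],0],
    [[0,0,0],0]
  ]
}}

```text
clock: 2.2
eef_pos: [635.9, -94.0, 300.6]
eef_rot: [3.141, 0.0, 1.569]
wrist_force: [0.9, -0.4, 0.2]
finger_gap: 94.1
```

```bash
python3 - <<'E'
from w import *
shot("w2",[("cap",637,-92,119,13.5),("foot",637,-92,6,44)])
print(manip.read_state()["eef_pos"])
E
```

```text
t 2.2 [635.9 -94.  300.6] [3.141 0.    1.569]
cap [ 40.  641.5 -92. ]
foot [ 11.7 630.  -93. ]
[635.90128376 -93.95771612 300.51799446]
```

```bash
python3 - <<'E'
import cv2
from h import *
im=cv2.imread("pics/w2.png");cv2.imwrite("pics/w2c.png",cropv(im,200,130,460,320,3))
E
```

```text
(no output)
```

View pics/w2c.png

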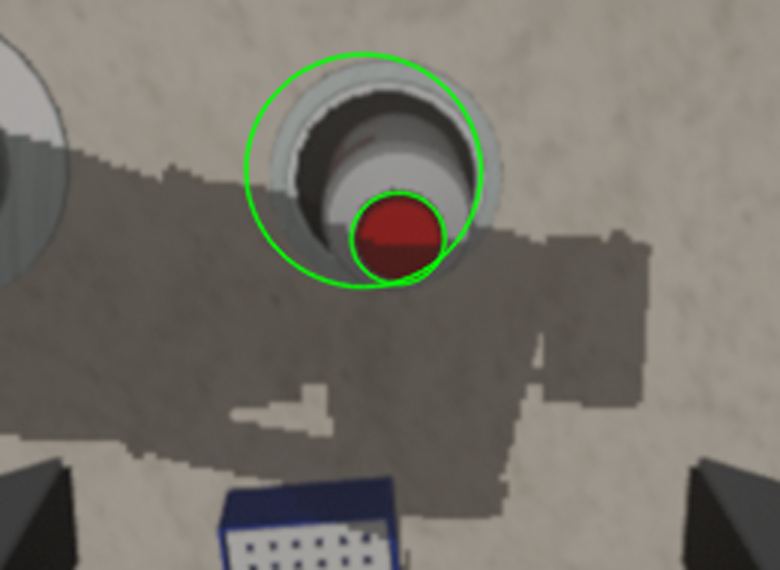

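```bash
python3 - <<'E'
from h import *
s=manip.read_state();print(s["clock"],s["eef_pos"],s["eef_rot"])
s["eef_pos"]=np.array([635.9,-94,300.6]);s["eef_rot"]=np.array([3.141,0,1.569])
c=cam("wrist",s)
g=lambda u,v:(200+u/3,130+v/3)
for uv,z in[(g(272,175),6),(g(500,175),6),(g(386,58),6),(g(386,175),6),(g(397,237),119),(g(297,180),14),(g(476,180),14)]:print(back(c,uv,z).round(1))
im=cv2.imread("pics/w2.png")
im=cropv(im,200,130,460,320,3)
for x,y in((638,-93),):
    draw(im,c,circ(x,y,6,44),(0,0,255),3,(200,130));draw(im,c,circ(x,y,14,37),(255,0,0),3,(200,130))
cv2.imwrite("pics/w2d.png",im)
E
```

```text
2.25 [635.90128376 -93.95771612 300.51799446] [3.14151113e+00 2.18971549e-05 1.56866245e+00]
[[596.4 -94.    6. ]]
[[681.9 -94.1   6. ]]
[[639.2 -50.8   6. ]]
[[639.2 -94.1   6. ]]
[[641.7 -91.8 119. ]]
[[606.3 -94.5  14. ]]
[[672.3 -94.6  14. ]]
```

View pics/w2d.png

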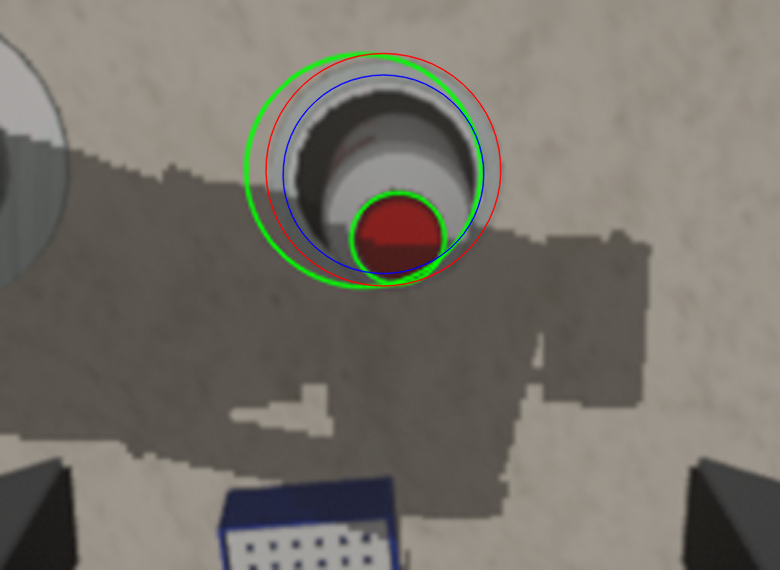

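Request:
{"op": "send_rows", "data": {
  "commands": [
    [[0.0015,0.0055,0.02],0],
    [[0.0015,0.0055,0.06],0],
    [[0.0015,0.0055,0.1],0],
    [[0.0015,0.0055,0.14],0],
    [[0.0015,0.0055,0.175],0],
    [[0.0015,0.0055,0.205],0],
    [[0.0015,0.0055,0.23],0],
    [[0.0015,0.0055,0.243],0]
  ]
}}

```text
clock: 2.92
eef_pos: [640.1, -92.1, 54.0]
eef_rot: [-3.138, -0.001, 1.569]
wrist_force: [0.5, 0.4, 0.3]
finger_gap: 93.9
```

Request:
{"op": "send_rows", "data": {
  "commands": [
    [[0,0,0],0],
    [[0,0,0],0],
    [[0,0,0],0],
    [[0,0,0],0],
    [[0,0,0],0],
    [[0,0,0],0],
    [[0,0,0],0],
    [[0,0,0],0]
  ]
}}

```text
clock: 3.58
eef_pos: [641.5, -92.4, 57.7]
eef_rot: [3.141, 0.0, 1.569]
wrist_force: [0.0, 0.2, 0.8]
finger_gap: 93.9
```

```bash
python3 - <<'E'
from w import *
shot("w3",[("cap",641,-92,119,13.5)])
E
```

```text
t 3.5833 [641.5 -92.4  57.7] [3.141 0.    1.569]
cap [ 34.8 642.5 -88. ]
```

View pics/w3.png

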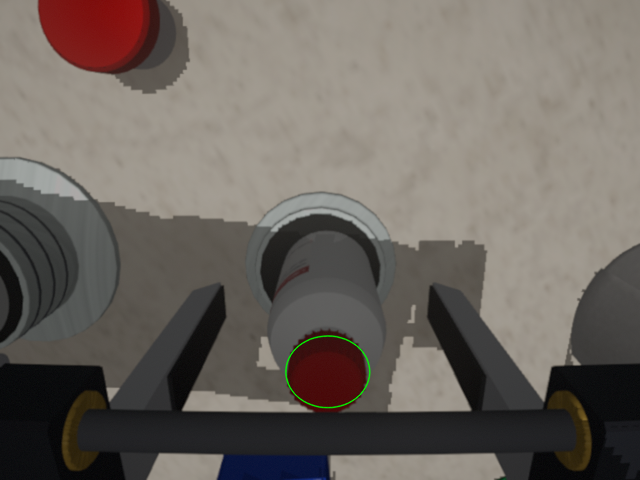

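Request:
{"op": "send_rows", "data": {
  "commands": [
    [[0,0,0],0],
    [[0,0,0],0],
    [[0,0,0],0],
    [[0,0,0],0],
    [[0,0,0],0],
    [[0,0,0],0],
    [[0,0,0],0],
    [[0,0,0],0]
  ],
  "hand": 1,
  "force": 20
}}

```text
clock: 4.3
eef_pos: [641.5, -92.4, 57.4]
eef_rot: [-3.142, -0.0, 1.569]
wrist_force: [0.2, -0.7, 0.2]
finger_gap: 48.1
```

Request:
{"op": "send_rows", "data": {
  "commands": [
    [[0,0,0],0],
    [[0,0,-0.001],0],
    [[0,0,-0.003],0],
    [[0,0,-0.006],0],
    [[0,0,-0.01],0],
    [[0,0,-0.015],0],
    [[0,0,-0.022],0],
    [[0,0,-0.03],0]
  ]
}}

```text
clock: 4.97
eef_pos: [641.4, -92.4, 88.2]
eef_rot: [-3.141, -0.0, 1.569]
wrist_force: [0.4, 0.2, -1.3]
finger_gap: 48.0
```

```bash
python3 - <<'E'
from w import *
shot("w4",[])
E
```

```text
t 4.9667 [641.4 -92.4  88.2] [-3.141 -0.     1.569]
```

View pics/w4.png

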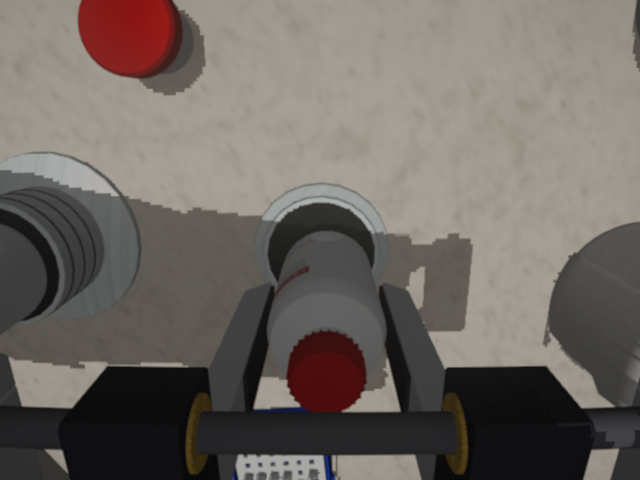

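Request:
{"op": "send_rows", "data": {
  "commands": [
    [[0.01,0,-0.01],0],
    [[0.035,-0.001,-0.02],0],
    [[0.07,-0.002,-0.02],0],
    [[0.105,-0.003,-0.02],0],
    [[0.14,-0.004,-0.02],0],
    [[0.175,-0.005,-0.02],0],
    [[0.2,-0.0065,-0.02],0],
    [[0.21,-0.0065,-0.02],0]
  ]
}}

```text
clock: 5.68
eef_pos: [634.7, 121.8, 108.1]
eef_rot: [3.141, -0.001, 1.572]
wrist_force: [1.0, -0.3, -0.8]
finger_gap: 47.5
```

Request:
{"op": "send_rows", "data": {
  "commands": [
    [[0,0,0],0],
    [[0,0,0.005],0],
    [[0,0,0.015],0],
    [[0,0,0.025],0],
    [[0,0,0.035],0],
    [[0,0,0.043],0],
    [[0,0,0.048],0],
    [[0,0,0.05],0]
  ]
}}

```text
clock: 6.35
eef_pos: [635.0, 117.3, 56.0]
eef_rot: [-3.14, 0.0, 1.568]
wrist_force: [-0.4, 0.5, -1.3]
finger_gap: 47.9
```

```bash
python3 - <<'E'
from w import *
shot("w5",[])
E
```

```text
t 6.35 [635.  117.3  56. ] [-3.14   0.     1.568]
```

View pics/w5.png

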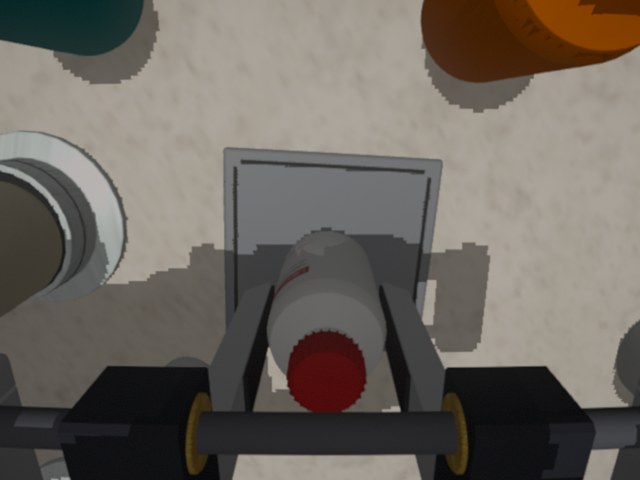

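Request:
{"op": "send_rows", "data": {
  "commands": [
    [[0,0,0.003],0],
    [[0,0,0.005],0],
    [[0,0,0.007],0],
    [[0,0,0.0085],0],
    [[0,0,0.0095],0],
    [[0,0,0.0095],0],
    [[0,0,0.0095],0],
    [[0,0,0.0095],0]
  ]
}}

```text
clock: 7.07
eef_pos: [635.5, 117.6, 48.1]
eef_rot: [3.141, -0.0, 1.569]
wrist_force: [0.3, -0.0, -1.3]
finger_gap: 47.4
```

Request:
{"op": "send_rows", "data": {
  "commands": [
    [[0,0,0.0005],0],
    [[0,0,0.001],0],
    [[0,0,0.001],0],
    [[0,0,0.001],0],
    [[0,0,0.001],0],
    [[0,0,0.001],0],
    [[0,0,0.001],0],
    [[0,0,0.001],0]
  ]
}}

```text
clock: 7.73
eef_pos: [635.5, 117.6, 47.4]
eef_rot: [3.141, -0.0, 1.569]
wrist_force: [-1.3, 0.1, 5.2]
finger_gap: 47.4
```

Request:
{"op": "send_rows", "data": {
  "commands": [
    [[0,0,0],0],
    [[0,0,0],0],
    [[0,0,0],0],
    [[0,0,0],0],
    [[0,0,0],0],
    [[0,0,0],0],
    [[0,0,0],0],
    [[0,0,0],0]
  ],
  "hand": -1
}}

```text
clock: 8.4
eef_pos: [635.4, 117.7, 46.9]
eef_rot: [-3.141, -0.0, 1.569]
wrist_force: [0.8, -0.4, 0.1]
finger_gap: 93.3
```

Request:
{"op": "send_rows", "data": {
  "commands": [
    [[0,0,-0.015],0],
    [[0,0,-0.045],0],
    [[0,0,-0.08],0],
    [[0,0,-0.115],0],
    [[0,0,-0.155],0],
    [[0,0,-0.195],0],
    [[0,0,-0.235],0],
    [[0,0,-0.26],0]
  ]
}}

```text
clock: 9.07
eef_pos: [635.5, 117.7, 311.8]
eef_rot: [3.137, -0.001, 1.569]
wrist_force: [-1.2, 0.1, 0.5]
finger_gap: 94.0
```

Request:
{"op": "send_rows", "data": {
  "commands": [
    [[-0.02,-0.02,0],0],
    [[-0.04,-0.04,0],0],
    [[-0.06,-0.06,0],0],
    [[-0.077,-0.08,0],0],
    [[-0.077,-0.085,0],0],
    [[-0.077,-0.085,0],0],
    [[-0.077,-0.085,0],0],
    [[-0.077,-0.085,0],0]
  ]
}}

```text
clock: 9.73
eef_pos: [550.8, 41.4, 306.8]
eef_rot: [-3.142, -0.0, 1.569]
wrist_force: [0.9, -0.4, -0.9]
finger_gap: 94.1
```

```bash
python3 - <<'E'
from w import *
shot("w6",[("lowfoot",639,-94,6,44),("lowpad",639,-94,14,37),("tallfoot",462,-89,6,58),("lcap",471,140,181,17.5),("mcap",461,-89,180,16)])
E
```

```text
t 9.7333 [550.8  41.4 306.8] [-3.142 -0.     1.569]
lowfoot [ 21.  636.5 -96. ]
lowpad [ 32.5 641.  -89. ]
tallfoot [ 12.6 460.  -88.5]
lcap [ 40.  474.5 141. ]
mcap [ 38.4 461.5 -89.5]
```

View pics/w6.png

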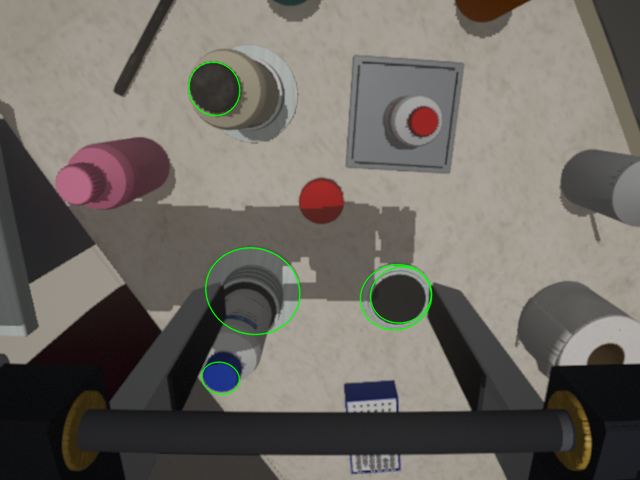

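```bash
python3 - <<'E'
from h import *
s=dict(eef_pos=np.array([550.8,41.4,306.8]),eef_rot=np.array([-3.1416,0,1.569]))
c=cam("wrist",s)
im=cv2.imread("pics/w6.png")
g=im.max(2)[260:335,355:445];m=(g<62).astype(np.uint8)
n,l,st,ce=cv2.connectedComponentsWithStats(m);print(st,ce+[355,260])
o=(340,240);cr=cropv(im,340,240,460,350,5)
draw(cr,c,circ(639,-94,14,37),(255,0,0),5,o);draw(cr,c,circ(639,-94,6,44),(0,0,255),5,o)
cv2.imwrite("pics/w6c.png",cr)
for i in range(1,n):print(st[i,4],back(c,ce[i]+[355,260],14).round(1))
E
```

```text
[[   0    0   90   75 4245]
 [  17   15   53   47 1942]
 [  73   26   17   49  563]] [[395.1262662  294.35524146]
 [398.18949537 298.09989701]
 [436.9982238  313.14742451]]
1942 [[638.4 -93.   14. ]]
563 [[ 687.4 -113.5   14. ]]
```

View pics/w6c.png

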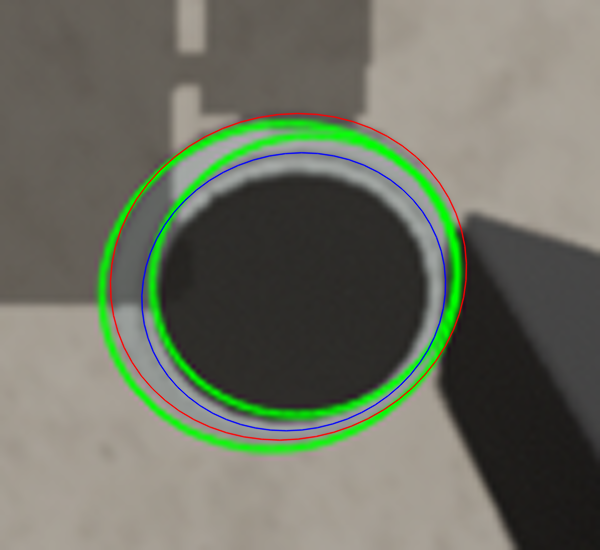

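Request:
{"op": "send_rows", "data": {
  "commands": [
    [[0.02,-0.015,0],0],
    [[0.045,-0.035,0],0],
    [[0.07,-0.055,0],0],
    [[0.09,-0.07,0],0],
    [[0.099,-0.077,0],0],
    [[0.099,-0.077,0],0],
    [[0.099,-0.077,0],0],
    [[0.099,-0.077,0],0]
  ]
}}

```text
clock: 10.45
eef_pos: [474.2, 139.4, 306.7]
eef_rot: [-3.141, 0.0, 1.568]
wrist_force: [1.2, 0.5, 0.1]
finger_gap: 93.9
```

```bash
python3 - <<'E'
from w import *
shot("w7",[("lcap",474,140,181,17.5)])
E
```

```text
t 10.45 [474.2 139.4 306.7] [-3.141  0.     1.568]
lcap [ 40. 472. 145.]
```

View pics/w7.png

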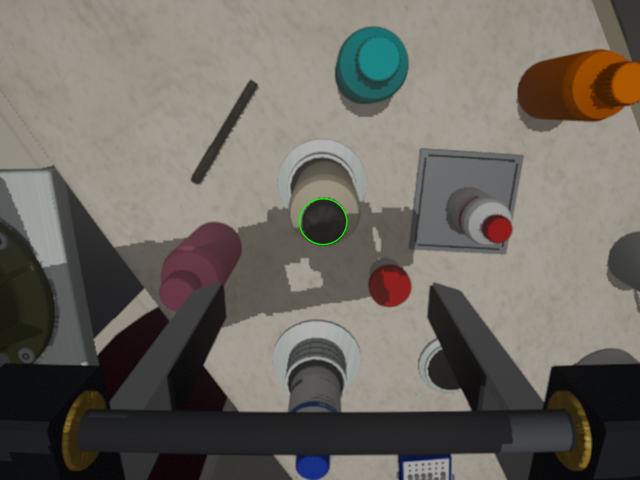

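```bash
sed -i 's/,40).mean/,150).mean/' fit.py; python3 - <<'E'
from fit import *
s=dict(eef_pos=np.array([474.2,139.4,306.7]),eef_rot=np.array([-3.141,0,1.568]));c=cam("wrist",s)
im=cv2.imread("pics/w7.png");raw=im
# reload without overlay unavailable; measure black region
g=raw.max(2)[190:255,290:360];m=(g<60).astype(np.uint8)
n,l,st,ce=cv2.connectedComponentsWithStats(m)
for i in range(1,n):
    if st[i,4]>200: print(st[i],ce[i]+[290,190],back(c,ce[i]+[290,190],181).round(1))
cr=cropv(im,260,120,400,260,4)
for x,y,cc in((472,142,(0,0,255)),(472,140,(255,0,0))):
    draw(cr,c,circ(x,y,181,17.5),cc,4,(260,120));draw(cr,c,circ(x,y,6,51),cc,4,(260,120))
cv2.imwrite("pics/w7c.png",cr)
E
```

```text
[  12   10   44   43 1491] [323.35814889 221.30449363] [[472.5 145.1 181. ]]
```

View pics/w7c.png

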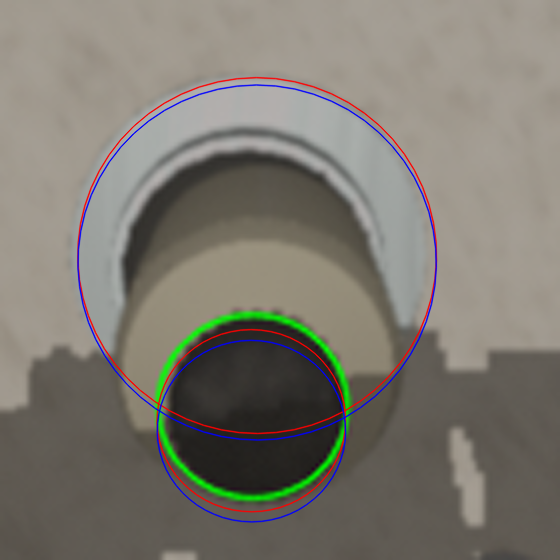

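Request:
{"op": "send_rows", "data": {
  "commands": [
    [[0.003,-0.002,0.01],0],
    [[0.003,-0.002,0.04],0],
    [[0.003,-0.002,0.08],0],
    [[0.003,-0.002,0.12],0],
    [[0.003,-0.002,0.155],0],
    [[0.003,-0.002,0.18],0],
    [[0.003,-0.002,0.194],0],
    [[0.003,-0.002,0.199],0]
  ]
}}

```text
clock: 11.17
eef_pos: [470.2, 142.3, 104.8]
eef_rot: [-3.137, 0.001, 1.568]
wrist_force: [0.0, -0.4, -0.7]
finger_gap: 94.1
```

Request:
{"op": "send_rows", "data": {
  "commands": [
    [[0,0,0],0],
    [[0,0,0],0],
    [[0,0,0],0],
    [[0,0,0],0],
    [[0,0,0],0],
    [[0,0,0],0],
    [[0,0,0],0],
    [[0,0,0],0]
  ]
}}

```text
clock: 11.83
eef_pos: [471.5, 143.0, 108.1]
eef_rot: [3.141, -0.0, 1.569]
wrist_force: [-0.4, 0.2, 0.7]
finger_gap: 93.7
```

```bash
python3 - <<'E'
from w import *
shot("w8",[("cap",472,142,181,17.5)])
E
```

```text
t 11.8333 [471.5 143.  108.1] [ 3.141 -0.     1.569]
cap [ 56.  473.  141.5]
```

View pics/w8.png

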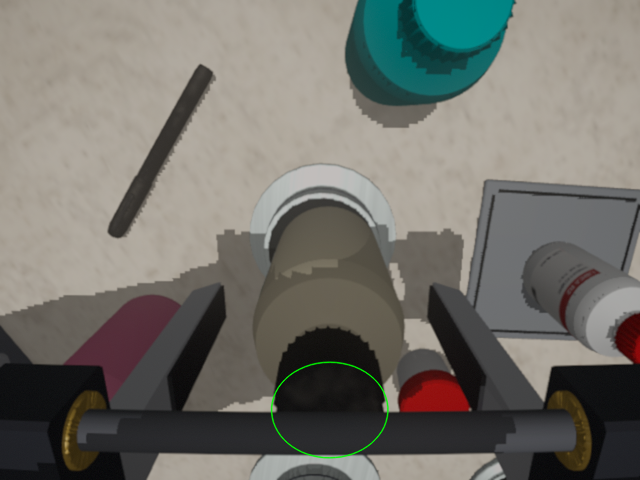

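Request:
{"op": "send_rows", "data": {
  "commands": [
    [[0,0,0],0],
    [[0,0,0],0],
    [[0,0,0],0],
    [[0,0,0],0],
    [[0,0,0],0],
    [[0,0,0],0],
    [[0,0,0],0],
    [[0,0,0],0]
  ],
  "hand": 1,
  "force": 25
}}

```text
clock: 12.55
eef_pos: [471.5, 143.0, 107.9]
eef_rot: [3.142, -0.0, 1.569]
wrist_force: [0.4, 0.1, -0.7]
finger_gap: 62.0
```

Request:
{"op": "send_rows", "data": {
  "commands": [
    [[0,0,0],0],
    [[0,0,-0.001],0],
    [[0,0,-0.003],0],
    [[0,0,-0.008],0],
    [[0,0,-0.015],0],
    [[0,0,-0.025],0],
    [[0,0,-0.04],0],
    [[0,0,-0.05],0]
  ]
}}

```text
clock: 13.22
eef_pos: [471.8, 143.0, 160.0]
eef_rot: [3.14, -0.0, 1.569]
wrist_force: [0.9, 0.3, -1.3]
finger_gap: 61.8
```

```bash
python3 - <<'E'
from w import *
shot("w9",[])
E
```

```text
t 13.2167 [471.8 143.  160. ] [ 3.14  -0.     1.569]
```

View pics/w9.png

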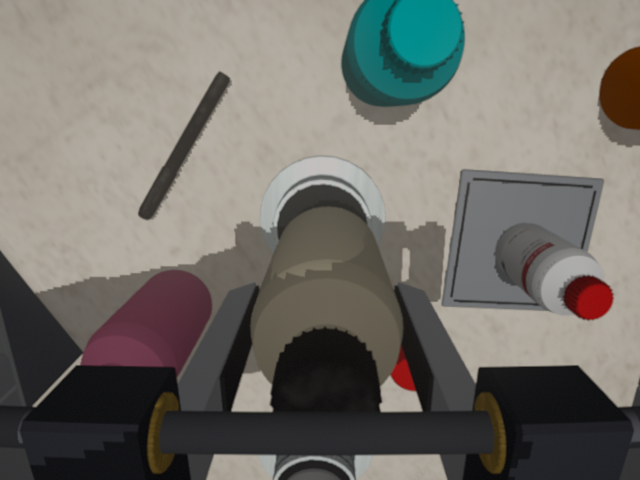

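```bash
python3 - <<'E'
from h import *
c=cam("wrist",dict(eef_pos=np.array([471.8,143,160]),eef_rot=np.array([3.141,0,1.569])))
for y in(141,143,145):print("L capbottom/captop/bodytop/feet",proj(c,[[471.8,y+17.5,213],[471.8,y+17.5,233],[471.8,y+31,213],[471.8,y+31,87]])[:,1].round(1))
c=cam("wrist",dict(eef_pos=np.array([641.4,-92.4,88.2]),eef_rot=np.array([-3.141,0,1.569])))
for y in(-94.4,-92.4,-90.4):print("S",proj(c,[[641.4,y+13.5,135.5],[641.4,y+13.5,149.5],[641.4,y+24,44.5]])[:,1].round(1))
E
```

```text
L capbottom/captop/bodytop/feet [329.2 363.5 291.9 206.2]
L capbottom/captop/bodytop/feet [323.8 357.5 286.1 202.9]
L capbottom/captop/bodytop/feet [318.4 351.4 280.4 199.7]
S [331.3 353.4 230.5]
S [326.2 347.8 227. ]
S [321.  342.3 223.4]
```

Request:
{"op": "send_rows", "data": {
  "commands": [
    [[-0.01,0.007,-0.01],0],
    [[-0.03,0.021,-0.015],0],
    [[-0.058,0.041,-0.015],0],
    [[-0.086,0.061,-0.015],0],
    [[-0.114,0.081,-0.015],0],
    [[-0.142,0.101,-0.015],0],
    [[-0.17,0.12,-0.015],0],
    [[-0.195,0.138,-0.015],0]
  ]
}}

```text
clock: 13.93
eef_pos: [609.8, -55.1, 172.9]
eef_rot: [-3.141, 0.0, 1.568]
wrist_force: [0.3, 0.2, -2.0]
finger_gap: 62.1
```

Request:
{"op": "send_rows", "data": {
  "commands": [
    [[-0.02,0.014,0],0],
    [[-0.033,0.023,0],0],
    [[-0.0405,0.029,0],0],
    [[-0.0405,0.029,0.015],0],
    [[-0.0405,0.029,0.03],0],
    [[-0.0405,0.029,0.045],0],
    [[-0.0405,0.029,0.058],0],
    [[-0.0405,0.029,0.066],0]
  ]
}}

```text
clock: 14.6
eef_pos: [637.4, -92.8, 105.3]
eef_rot: [-3.14, -0.0, 1.569]
wrist_force: [0.4, 0.2, -2.6]
finger_gap: 61.5
```

Request:
{"op": "send_rows", "data": {
  "commands": [
    [[0,0,0],0],
    [[0,0,0],0],
    [[0,0,0],0],
    [[0,0,0],0],
    [[0,0,0],0],
    [[0,0,0],0],
    [[0,0,0],0],
    [[0,0,0],0]
  ]
}}

```text
clock: 15.27
eef_pos: [638.0, -92.9, 107.1]
eef_rot: [3.141, 0.0, 1.569]
wrist_force: [-0.2, 0.0, -2.3]
finger_gap: 61.6
```

```bash
python3 - <<'E'
from w import *
shot("w10",[])
E
```

```text
t 15.2667 [638.  -92.9 107.1] [3.141 0.    1.569]
```

View pics/w10.png

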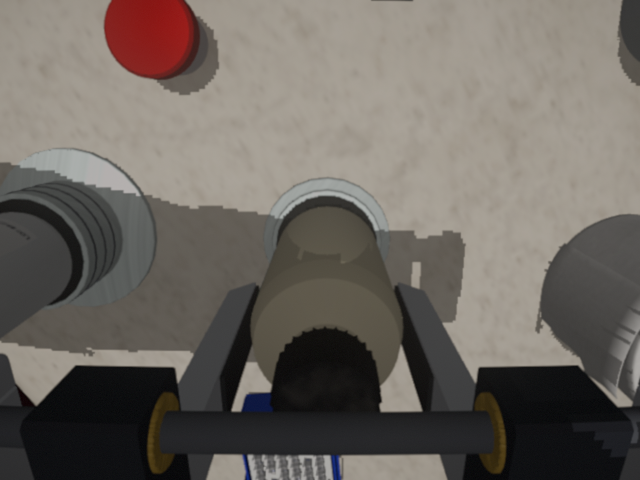

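```bash
python3 - <<'E'
from h import *
c=cam("wrist",dict(eef_pos=np.array([638,-92.9,107.1]),eef_rot=np.array([3.141,0,1.569])))
for y in(-95,-93,-91):print(proj(c,[[638,y+44,6],[638,y+37,14],[638,y+31,34]])[:,1].round(1))
im=cv2.imread("pics/w10.png");cv2.imwrite("pics/w10c.png",cropv(im,255,165,400,265,5))
E
```

```text
[177.8 190.4 206.3]
[174.7 187.4 203. ]
[171.7 184.3 199.8]
```

View pics/w10c.png

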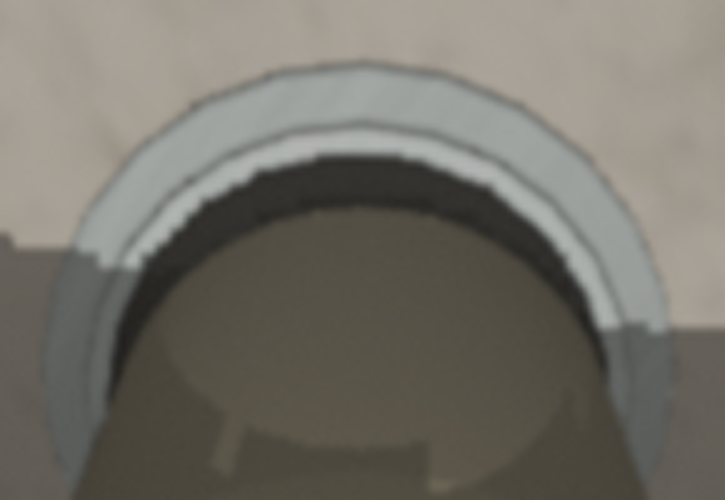

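Request:
{"op": "send_rows", "data": {
  "commands": [
    [[0,0,0.004],0],
    [[0,0,0.009],0],
    [[0,0,0.014],0],
    [[0,0,0.0175],0],
    [[0,0,0.0195],0],
    [[0,0,0.0205],0],
    [[0,0,0.0205],0],
    [[0,0,0.0205],0]
  ]
}}

```text
clock: 15.98
eef_pos: [637.9, -92.9, 86.7]
eef_rot: [-3.141, 0.0, 1.569]
wrist_force: [-2.5, -0.5, 3.9]
finger_gap: 61.6
```

Contact: force reversed from −2.3 to +3.9 N. Release and rise.

Request:
{"op": "send_rows", "data": {
  "commands": [
    [[0,0,0],0],
    [[0,0,0],0],
    [[0,0,0],0],
    [[0,0,0],0],
    [[0,0,0],0],
    [[0,0,0],0],
    [[0,0,0],0],
    [[0,0,0],0]
  ],
  "hand": -1
}}

```text
clock: 16.65
eef_pos: [638.0, -92.8, 86.4]
eef_rot: [3.142, -0.0, 1.569]
wrist_force: [-0.1, -0.0, 0.4]
finger_gap: 93.9
```

Request:
{"op": "send_rows", "data": {
  "commands": [
    [[0,0,-0.01],0],
    [[0,0,-0.04],0],
    [[0,0,-0.08],0],
    [[0,0,-0.12],0],
    [[0,0,-0.155],0],
    [[0,0,-0.185],0],
    [[0,0,-0.205],0],
    [[0,0,-0.22],0]
  ]
}}

```text
clock: 17.32
eef_pos: [638.0, -92.9, 310.2]
eef_rot: [3.138, 0.001, 1.569]
wrist_force: [0.5, -0.6, 0.1]
finger_gap: 94.3
```

Request:
{"op": "send_rows", "data": {
  "commands": [
    [[0,-0.02,0],0],
    [[0,-0.05,0],0],
    [[0,-0.08,0],0],
    [[0.002,-0.115,0],0],
    [[0.003,-0.145,0],0],
    [[0.003,-0.165,0],0],
    [[0.003,-0.176,0],0],
    [[0.003,-0.176,0],0]
  ]
}}

```text
clock: 17.98
eef_pos: [460.6, -89.5, 308.0]
eef_rot: [3.139, 0.001, 1.568]
wrist_force: [-0.6, -0.6, 0.2]
finger_gap: 93.8
```

Request:
{"op": "send_rows", "data": {
  "commands": [
    [[0,0,0],0],
    [[0,0,0],0],
    [[0,0,0],0],
    [[0,0,0],0],
    [[0,0,0],0],
    [[0,0,0],0],
    [[0,0,0],0],
    [[0,0,0],0]
  ]
}}

```text
clock: 18.65
eef_pos: [462.0, -89.5, 306.4]
eef_rot: [-3.141, -0.0, 1.569]
wrist_force: [-0.1, -0.2, -0.7]
finger_gap: 94.3
```

```bash
python3 - <<'E'
from w import *
shot("w11",[("mcap",461,-89,180,16),("tallfoot",461,-89,6,58)])
E
```

```text
t 18.65 [462.  -89.5 306.4] [-3.141 -0.     1.569]
mcap [ 92.2 461.  -87. ]
tallfoot [ 17.  461.  -89.5]
```

View pics/w11.png

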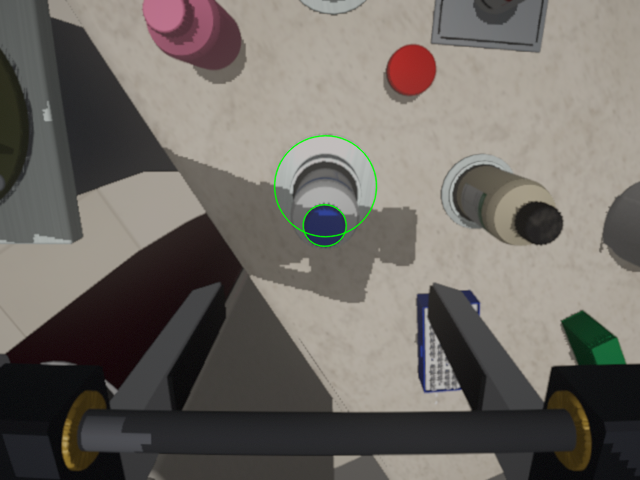

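Request:
{"op": "send_rows", "data": {
  "commands": [
    [[0.001,-0.001,0.01],0],
    [[0.001,-0.001,0.04],0],
    [[0.001,-0.001,0.08],0],
    [[0.001,-0.001,0.12],0],
    [[0.001,-0.001,0.152],0],
    [[0.001,-0.001,0.175],0],
    [[0.001,-0.001,0.188],0],
    [[0.001,-0.001,0.192],0]
  ]
}}

```text
clock: 19.37
eef_pos: [459.5, -88.1, 111.7]
eef_rot: [-3.138, -0.001, 1.569]
wrist_force: [-0.1, -0.4, 0.8]
finger_gap: 94.1
```

Request:
{"op": "send_rows", "data": {
  "commands": [
    [[0,0,0],0],
    [[0,0,0],0],
    [[0,0,0],0],
    [[0,0,0],0],
    [[0,0,0],0],
    [[0,0,0],0],
    [[0,0,0],0],
    [[0,0,0],0]
  ]
}}

```text
clock: 20.03
eef_pos: [461.0, -88.5, 114.6]
eef_rot: [3.141, 0.0, 1.569]
wrist_force: [-0.2, 0.0, -0.9]
finger_gap: 94.0
```

```bash
python3 - <<'E'
from w import *
shot("w12",[("cap",461,-88,180,16)])
E
```

```text
t 20.0333 [461.  -88.5 114.6] [3.141 0.    1.569]
cap [ 83.4 461.5 -81.5]
```

View pics/w12.png

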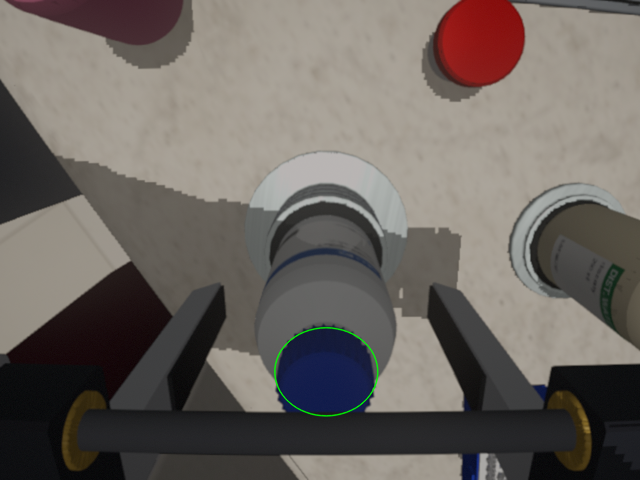

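Request:
{"op": "send_rows", "data": {
  "commands": [
    [[0,0,0],0],
    [[0,0,0],0],
    [[0,0,0],0],
    [[0,0,0],0],
    [[0,0,0],0],
    [[0,0,0],0],
    [[0,0,0],0],
    [[0,0,0],0]
  ],
  "hand": 1,
  "force": 22
}}

```text
clock: 20.75
eef_pos: [460.9, -88.5, 114.4]
eef_rot: [-3.141, -0.0, 1.569]
wrist_force: [0.2, 0.0, -0.9]
finger_gap: 57.6
```

Request:
{"op": "send_rows", "data": {
  "commands": [
    [[0,0,0],0],
    [[0,0,-0.001],0],
    [[0,0,-0.003],0],
    [[0,0,-0.008],0],
    [[0,0,-0.015],0],
    [[0,0,-0.025],0],
    [[0,0,-0.035],0],
    [[0,0,-0.04],0]
  ]
}}

```text
clock: 21.42
eef_pos: [461.5, -88.7, 156.5]
eef_rot: [3.139, 0.001, 1.569]
wrist_force: [-0.4, 0.6, -1.5]
finger_gap: 57.5
```

Request:
{"op": "send_rows", "data": {
  "commands": [
    [[0.01,0,-0.005],0],
    [[0.035,0.002,-0.005],0],
    [[0.07,0.003,-0.005],0],
    [[0.105,0.005,-0.005],0],
    [[0.14,0.006,-0.005],0],
    [[0.175,0.008,-0.005],0],
    [[0.207,0.0095,-0.005],0],
    [[0.225,0.0095,-0.005],0]
  ]
}}

```text
clock: 22.08
eef_pos: [470.4, 139.9, 159.7]
eef_rot: [3.142, -0.0, 1.571]
wrist_force: [-0.1, -0.4, -1.1]
finger_gap: 57.7
```

Request:
{"op": "send_rows", "data": {
  "commands": [
    [[0.004,0,0],0],
    [[0.004,0,0.005],0],
    [[0.004,0,0.015],0],
    [[0.004,0,0.026],0],
    [[0.004,0,0.036],0],
    [[0.004,0,0.042],0],
    [[0.004,0,0.045],0],
    [[0.004,0,0.045],0]
  ]
}}

```text
clock: 22.75
eef_pos: [470.7, 140.0, 113.6]
eef_rot: [-3.14, 0.0, 1.568]
wrist_force: [0.4, 0.5, -2.2]
finger_gap: 57.5
```

Request:
{"op": "send_rows", "data": {
  "commands": [
    [[0,0,0],0],
    [[0,0,0],0],
    [[0,0,0],0],
    [[0,0,0],0],
    [[0,0,0],0],
    [[0,0,0],0],
    [[0,0,0],0],
    [[0,0,0],0]
  ]
}}

```text
clock: 23.42
eef_pos: [470.9, 140.5, 114.5]
eef_rot: [3.142, -0.0, 1.569]
wrist_force: [0.2, 0.3, -2.2]
finger_gap: 57.8
```

```bash
python3 - <<'E'
from w import *
s=manip.read_state();shot("w13",[])
c=cam("wrist",s);x0,y0,z0=s["eef_pos"]
for y in(139,141,143):print("foot,rim,base rows",proj(c,[[x0,y+51,6],[x0,y+37,35],[x0,y+29,z0-59.4]])[:,1].round(1))
for x in(468.5,470.5,472.5):print("x: foot L,R cols",proj(c,[[x-51,141,6],[x+51,141,6]])[:,0].round(1))
im=cv2.imread("pics/w13.png");cv2.imwrite("pics/w13c.png",cropv(im,245,150,405,270,5))
E
```

```text
t 23.4167 [470.9 140.5 114.5] [ 3.142 -0.     1.569]
foot,rim,base rows [164.8 193.5 213.9]
foot,rim,base rows [161.8 190.3 210.5]
foot,rim,base rows [158.8 187.1 207.1]
x: foot L,R cols [249.9 394.4]
x: foot L,R cols [252.7 397.2]
x: foot L,R cols [255.5 400. ]
```

View pics/w13c.png

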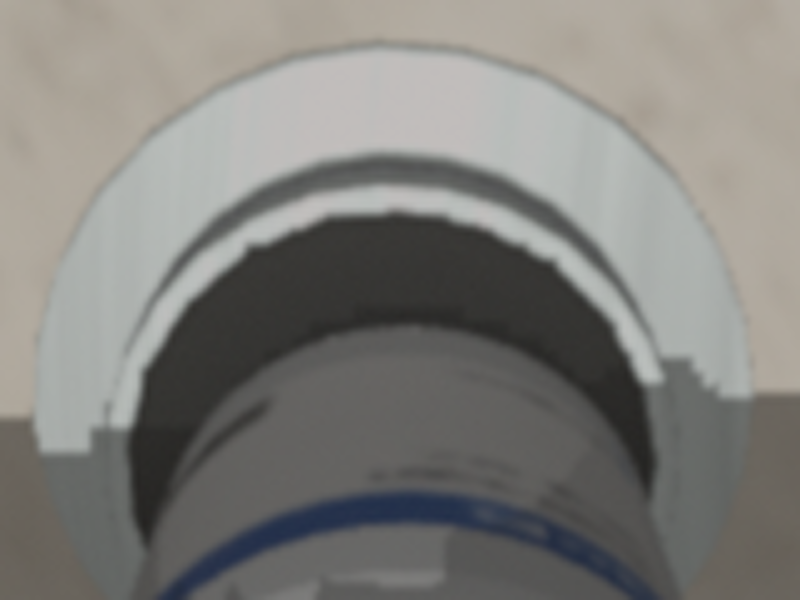

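Request:
{"op": "send_rows", "data": {
  "commands": [
    [[0.0045,-0.0015,0.003],0],
    [[0.0045,-0.0015,0.006],0],
    [[0.0045,-0.0015,0.009],0],
    [[0.0045,-0.0015,0.012],0],
    [[0.0045,-0.0015,0.012],0],
    [[0.0045,-0.0015,0.012],0],
    [[0.0045,-0.0015,0.012],0],
    [[0.0045,-0.0015,0.012],0]
  ]
}}

```text
clock: 24.13
eef_pos: [469.5, 144.9, 102.6]
eef_rot: [3.141, -0.0, 1.569]
wrist_force: [-0.8, 0.0, -1.6]
finger_gap: 57.9
```

```bash
python3 - <<'E'
from w import *
s=manip.read_state();shot("w14",[])
c=cam("wrist",s);x0,y0,z0=s["eef_pos"]
for y in(139,141,143,145):print("foot,rim,base rows",proj(c,[[x0,y+51,6],[x0,y+37,35],[x0,y+29,z0-59.4]])[:,1].round(1))
im=cv2.imread("pics/w14.png");cv2.imwrite("pics/w14c.png",cropv(im,245,150,405,270,5))
E
```

```text
t 24.1333 [469.5 144.9 102.6] [ 3.141 -0.     1.569]
foot,rim,base rows [174.  204.8 221.3]
foot,rim,base rows [170.9 201.5 218. ]
foot,rim,base rows [167.8 198.1 214.6]
foot,rim,base rows [164.7 194.8 211.2]
```

View pics/w14c.png

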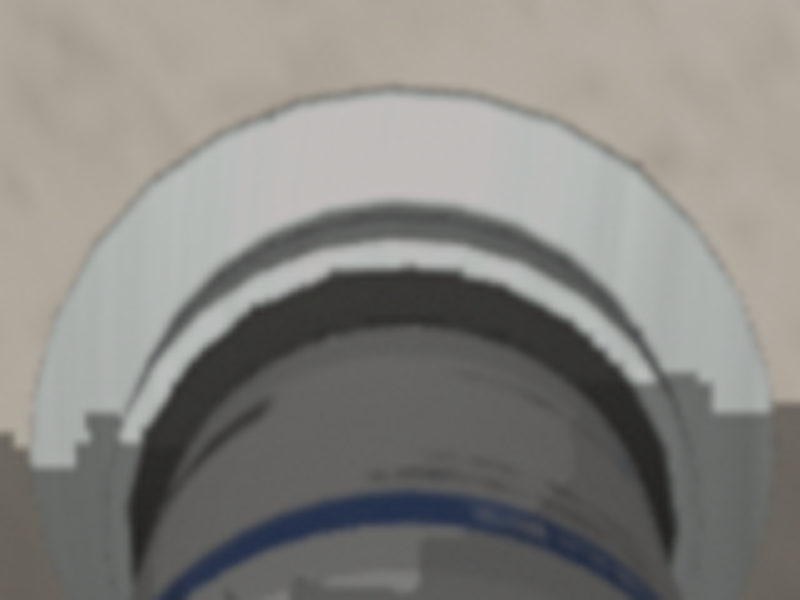

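Request:
{"op": "send_rows", "data": {
  "commands": [
    [[0,0.0005,0.003],0],
    [[0,0.0005,0.005],0],
    [[0,0.0005,0.007],0],
    [[0,0.0005,0.008],0],
    [[0,0.0005,0.009],0],
    [[0,0.0005,0.009],0],
    [[0,0.0005,0.009],0],
    [[0,0.0005,0.009],0]
  ]
}}

```text
clock: 24.85
eef_pos: [469.8, 145.0, 94.3]
eef_rot: [-3.142, -0.0, 1.569]
wrist_force: [-7.9, -1.2, 14.0]
finger_gap: 57.9
```

Request:
{"op": "send_rows", "data": {
  "commands": [
    [[0,0,-0.0005],0],
    [[0,0,-0.0005],0],
    [[0,0,-0.0005],0],
    [[0,0,-0.0005],0],
    [[0,0,-0.0005],0],
    [[0,0,-0.0005],0],
    [[0,0,-0.0005],0],
    [[0,0,-0.0005],0]
  ]
}}

```text
clock: 25.52
eef_pos: [469.9, 145.0, 94.4]
eef_rot: [3.142, -0.0, 1.569]
wrist_force: [-4.4, -0.2, 8.0]
finger_gap: 57.9
```

Request:
{"op": "send_rows", "data": {
  "commands": [
    [[0,0,0],0],
    [[0,0,0],0],
    [[0,0,0],0],
    [[0,0,0],0],
    [[0,0,0],0],
    [[0,0,0],0],
    [[0,0,0],0],
    [[0,0,0],0]
  ],
  "hand": -1
}}

```text
clock: 26.18
eef_pos: [469.9, 144.9, 93.9]
eef_rot: [-3.142, 0.0, 1.569]
wrist_force: [0.2, 0.2, -0.1]
finger_gap: 93.6
```

Request:
{"op": "send_rows", "data": {
  "commands": [
    [[0,0,-0.01],0],
    [[0,0,-0.04],0],
    [[0,0,-0.08],0],
    [[0,0,-0.12],0],
    [[0,0,-0.155],0],
    [[0,0,-0.185],0],
    [[0,0,-0.205],0],
    [[0,0,-0.21],0]
  ]
}}

```text
clock: 26.85
eef_pos: [470.5, 145.1, 308.3]
eef_rot: [3.136, -0.001, 1.569]
wrist_force: [0.3, 0.6, 0.5]
finger_gap: 93.7
```

Request:
{"op": "send_rows", "data": {
  "commands": [
    [[0,0.02,0],0],
    [[-0.005,0.05,0],0],
    [[-0.01,0.08,0],0],
    [[-0.02,0.11,0],0],
    [[-0.025,0.14,0],0],
    [[-0.027,0.16,0],0],
    [[-0.027,0.166,0],0],
    [[-0.027,0.166,0],0]
  ]
}}

```text
clock: 27.52
eef_pos: [636.3, 117.4, 302.2]
eef_rot: [-3.139, 0.0, 1.568]
wrist_force: [0.6, 0.0, 0.9]
finger_gap: 94.3
```

Request:
{"op": "send_rows", "data": {
  "commands": [
    [[0,0,0],0],
    [[0,0,0],0],
    [[0,0,0],0],
    [[0,0,0],0],
    [[0,0,0],0],
    [[0,0,0],0],
    [[0,0,0],0],
    [[0,0,0],0]
  ]
}}

```text
clock: 28.18
eef_pos: [635.8, 117.6, 304.0]
eef_rot: [3.142, 0.0, 1.569]
wrist_force: [0.2, -0.6, 0.7]
finger_gap: 93.8
```

```bash
python3 - <<'E'
from w import *
shot("w15",[("scap",635.5,116,109,13.5)])
E
```

```text
t 28.1833 [635.8 117.6 304. ] [3.142 0.    1.569]
scap [ 95.7 636.  118.5]
```

View pics/w15.png

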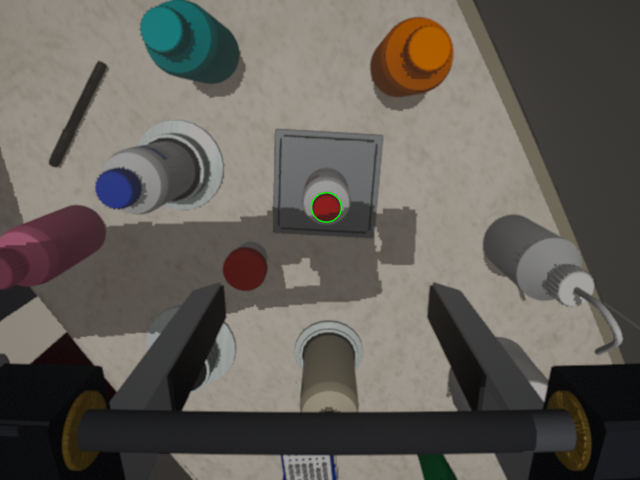

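Request:
{"op": "send_rows", "data": {
  "commands": [
    [[0,0,0.02],0],
    [[0,0,0.06],0],
    [[0,0,0.1],0],
    [[0,0,0.14],0],
    [[0,0,0.18],0],
    [[0,0,0.215],0],
    [[0,0,0.243],0],
    [[0,0,0.256],0]
  ]
}}

```text
clock: 28.9
eef_pos: [634.1, 117.4, 43.8]
eef_rot: [-3.136, 0.001, 1.569]
wrist_force: [-0.8, 0.0, -0.6]
finger_gap: 94.1
```

Request:
{"op": "send_rows", "data": {
  "commands": [
    [[0,0,0],0],
    [[0,0,0],0],
    [[0,0,0],0],
    [[0,0,0],0],
    [[0,0,0],0],
    [[0,0,0],0],
    [[0,0,0],0],
    [[0,0,0],0]
  ]
}}

```text
clock: 29.57
eef_pos: [636.0, 117.7, 48.3]
eef_rot: [3.141, -0.0, 1.569]
wrist_force: [0.4, -0.2, -0.0]
finger_gap: 94.0
```

Request:
{"op": "send_rows", "data": {
  "commands": [
    [[0,0,0],0],
    [[0,0,0],0],
    [[0,0,0],0],
    [[0,0,0],0],
    [[0,0,0],0],
    [[0,0,0],0],
    [[0,0,0],0],
    [[0,0,0],0]
  ],
  "hand": 1,
  "force": 20
}}

```text
clock: 30.23
eef_pos: [635.8, 117.6, 47.9]
eef_rot: [-3.141, 0.0, 1.569]
wrist_force: [0.3, 0.3, -0.3]
finger_gap: 47.9
```

Request:
{"op": "send_rows", "data": {
  "commands": [
    [[0,0,0],0],
    [[0,0,-0.003],0],
    [[0,0,-0.01],0],
    [[0,0,-0.025],0],
    [[0,0,-0.05],0],
    [[0,0,-0.075],0],
    [[0,0,-0.095],0],
    [[0,0,-0.1],0]
  ]
}}

```text
clock: 30.9
eef_pos: [637.1, 117.8, 152.4]
eef_rot: [3.136, -0.001, 1.569]
wrist_force: [-0.4, -0.2, -0.3]
finger_gap: 47.9
```

Request:
{"op": "send_rows", "data": {
  "commands": [
    [[-0.01,-0.009,-0.005],0],
    [[-0.03,-0.026,-0.005],0],
    [[-0.058,-0.05,-0.005],0],
    [[-0.086,-0.073,-0.005],0],
    [[-0.114,-0.097,-0.005],0],
    [[-0.142,-0.121,-0.005],0],
    [[-0.17,-0.145,-0.005],0],
    [[-0.19,-0.162,-0.005],0]
  ]
}}

```text
clock: 31.57
eef_pos: [471.3, -73.5, 152.4]
eef_rot: [-3.141, 0.0, 1.568]
wrist_force: [0.1, -0.4, -1.5]
finger_gap: 47.9
```

Request:
{"op": "send_rows", "data": {
  "commands": [
    [[-0.01,-0.008,0],0],
    [[-0.015,-0.013,0],0],
    [[-0.015,-0.013,0.005],0],
    [[-0.015,-0.013,0.015],0],
    [[-0.015,-0.013,0.025],0],
    [[-0.015,-0.013,0.033],0],
    [[-0.015,-0.013,0.036],0],
    [[-0.015,-0.013,0.036],0]
  ]
}}

```text
clock: 32.23
eef_pos: [460.2, -86.5, 115.6]
eef_rot: [-3.139, -0.001, 1.57]
wrist_force: [1.1, -0.5, -1.4]
finger_gap: 47.6
```

Request:
{"op": "send_rows", "data": {
  "commands": [
    [[0,0,0],0],
    [[0,0,0],0],
    [[0,0,0],0],
    [[0,0,0],0],
    [[0,0,0],0],
    [[0,0,0],0],
    [[0,0,0],0],
    [[0,0,0],0]
  ]
}}

```text
clock: 32.9
eef_pos: [460.5, -87.0, 117.0]
eef_rot: [3.141, 0.0, 1.569]
wrist_force: [-0.1, -0.9, -0.9]
finger_gap: 47.5
```

```bash
python3 - <<'E'
from w import *
s=manip.read_state();shot("w16",[])
c=cam("wrist",s);x0,y0,z0=s["eef_pos"]
for y in(-92,-90,-88,-86):print("foot,rim,base rows",proj(c,[[x0,y+58,6],[x0,y+37,55],[x0,y+24,z0-43.9]])[:,1].round(1))
im=cv2.imread("pics/w16.png");cv2.imwrite("pics/w16c.png",cropv(im,235,140,415,280,4))
E
```

```text
t 32.9 [460.5 -87.  117. ] [3.141 0.    1.569]
foot,rim,base rows [159.1 205.2 235.6]
foot,rim,base rows [156.1 201.8 232.1]
foot,rim,base rows [153.1 198.4 228.6]
foot,rim,base rows [150.1 194.9 225. ]
```

View pics/w16c.png

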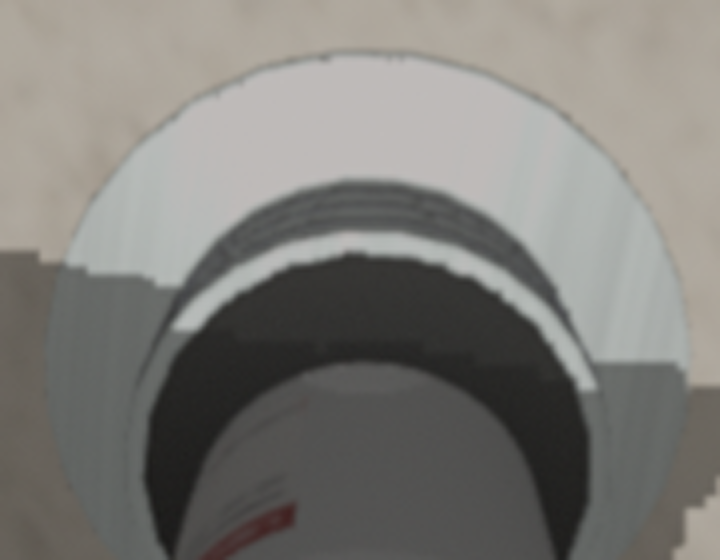

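Request:
{"op": "send_rows", "data": {
  "commands": [
    [[0.001,0,0.004],0],
    [[0.001,0,0.008],0],
    [[0.001,0,0.012],0],
    [[0.001,0,0.015],0],
    [[0.001,0,0.017],0],
    [[0.001,0,0.018],0],
    [[0.001,0,0.018],0],
    [[0.001,0,0.018],0]
  ]
}}

```text
clock: 33.62
eef_pos: [460.5, -86.0, 98.9]
eef_rot: [3.142, -0.0, 1.569]
wrist_force: [0.1, -0.3, -0.9]
finger_gap: 47.5
```

Request:
{"op": "send_rows", "data": {
  "commands": [
    [[0,0,0.0003],0],
    [[0,0,0.0006],0],
    [[0,0,0.0006],0],
    [[0,0,0.0006],0],
    [[0,0,0.0006],0],
    [[0,0,0.0006],0],
    [[0,0,0.0006],0],
    [[0,0,0.0006],0]
  ]
}}

```text
clock: 34.28
eef_pos: [460.6, -86.0, 98.8]
eef_rot: [3.141, 0.0, 1.569]
wrist_force: [-2.8, 1.4, 5.9]
finger_gap: 47.6
```

Contact. Release, rise, back off to the start side for a final look.

Request:
{"op": "send_rows", "data": {
  "commands": [
    [[0,0,0],0],
    [[0,0,0],0],
    [[0,0,0],0],
    [[0,0,0],0],
    [[0,0,0],0],
    [[0,0,0],0],
    [[0,0,0],0],
    [[0,0,0],0]
  ],
  "hand": -1
}}

```text
clock: 34.95
eef_pos: [460.5, -86.0, 98.3]
eef_rot: [-3.142, -0.0, 1.569]
wrist_force: [-0.7, 0.2, 1.0]
finger_gap: 93.7
```

Request:
{"op": "send_rows", "data": {
  "commands": [
    [[0,0,-0.01],0],
    [[0,0,-0.04],0],
    [[0,0,-0.08],0],
    [[0,0,-0.12],0],
    [[0,0,-0.155],0],
    [[0,0,-0.185],0],
    [[0,0,-0.205],0],
    [[0,0,-0.22],0]
  ]
}}

```text
clock: 35.62
eef_pos: [460.5, -86.0, 321.6]
eef_rot: [3.138, 0.001, 1.569]
wrist_force: [-0.9, 0.8, -0.2]
finger_gap: 93.9
```

Request:
{"op": "send_rows", "data": {
  "commands": [
    [[0.02,0.01,0],0],
    [[0.04,0.02,0],0],
    [[0.06,0.035,0],0],
    [[0.08,0.05,0],0],
    [[0.1,0.065,0],0],
    [[0.12,0.08,0],0],
    [[0.13,0.09,0],0],
    [[0.13,0.09,0],0]
  ]
}}

```text
clock: 36.28
eef_pos: [551.5, 45.6, 318.4]
eef_rot: [-3.141, -0.0, 1.571]
wrist_force: [-0.6, 0.6, -1.0]
finger_gap: 93.9
```

Request:
{"op": "send_rows", "data": {
  "commands": [
    [[0,0,0],0],
    [[0,0,0],0],
    [[0,0,0],0],
    [[0,0,0],0],
    [[0,0,0],0],
    [[0,0,0],0],
    [[0,0,0],0],
    [[0,0,0],0]
  ]
}}

```text
clock: 36.95
eef_pos: [550.7, 43.7, 318.4]
eef_rot: [3.142, 0.0, 1.569]
wrist_force: [-0.8, 0.3, 0.8]
finger_gap: 94.1
```

```bash
python3 - <<'E'
from w import *
shot("w17",[("s",461,-88,160,13.5),("m",469,143,160,16),("l",638,-94,160,17.5)])
cv2.imwrite("pics/scene17.png",manip.camera("scene")[:,:,::-1])
E
```

```text
t 36.95 [550.7  43.7 318.4] [3.142 0.    1.569]
s [ 99.1 462.5 -83. ]
m [105.4 472.  143.5]
l [ 98.3 637.  -90. ]
```

View pics/w17.png

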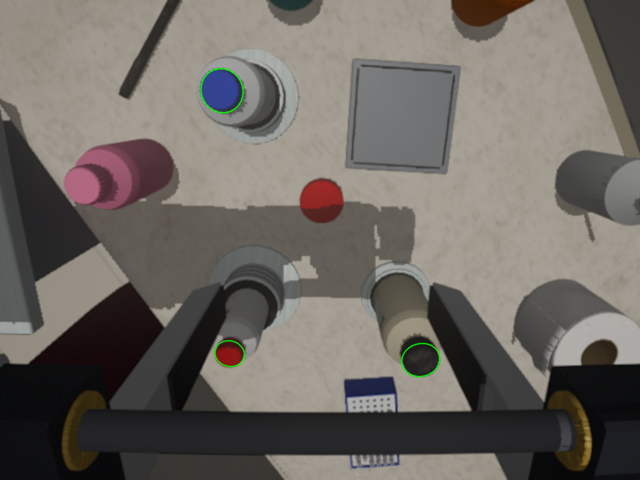

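View pics/scene17.png

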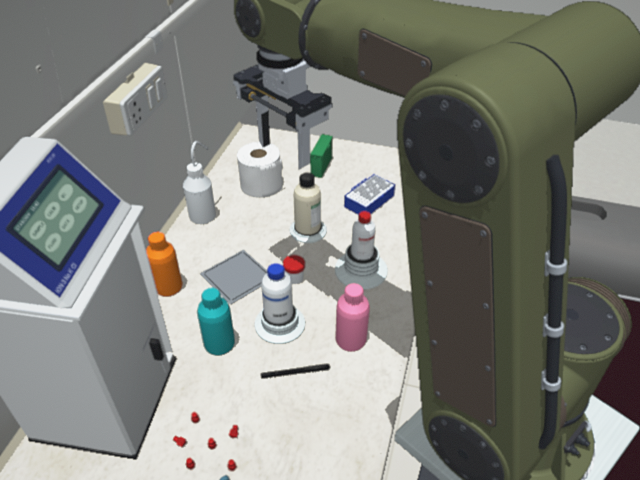

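```bash
python3 - <<'E'
from h import *
im=cv2.imread("pics/scene17.png")
cs=[cropv(im,*b,4) for b in((255,210,315,340),(335,200,395,330-40+40),(280,165,340,295))]
cv2.imwrite("pics/s17c.png",np.hstack(cs))
E
```

```text
(no output)
```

View pics/s17c.png

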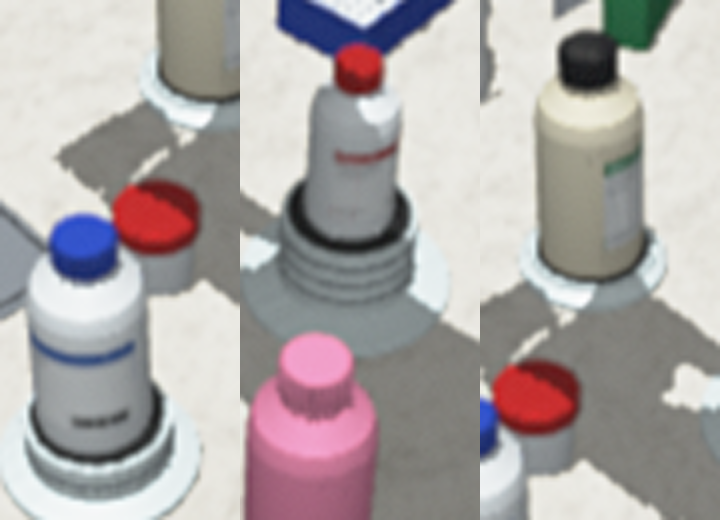

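```bash
python3 -c "
from cell import manip
print(manip.sign_off())"
```

```text
the job is handed in; nothing more can be done
None
```

The job is handed in. The small bottle stands on the tall riser, the medium on the middle one and the large on the low one. It took about 37 s of the 112 s allowed.

- **Order:** I put the small bottle on the mat and let go of it there. Then I moved the large bottle to the low riser, the medium to the middle riser, and the small from the mat to the tall riser. I gripped the bottles by the body, not the cap.
- **Last checks:** The final wrist and scene pictures show all three bottles upright and about 1–1.5 mm or less off centre on their risers. All caps should be at 160 mm (from the given sizes). The mat is empty, and the cup, tip box and look-alikes appear unmoved. The gripper was open and well clear of everything.
- **Disagreements:** The wrist-camera cap-circle fits in the last picture differ from the riser centres by up to about 5 mm. I put that down to these fits being loose from an oblique view, and relied on comparing bottle bases with riser rims, which agreed.
- **Setting down:** I pressed the medium bottle to about 14 N, eased to 8 N, and then released it. That is well below the limits.

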